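# Third filter by feel

### The job

Select the third filter on the lamp that lights the rock sample: push the red-tabbed lever out of its parked end, one click at a time with a short rest in each notch, and stop in the third notch without running past it. Only push the tab, never pinch it; leave the sample, the pot, the loupe and the other tray where they are, and finish with the hand clear of the lever.

Things in the scene. Friction and masses are not known exactly. Their poses are not given: they have to be found in the camera images.
- filter_lamp: White lamp housing fixed to the table, 120 (its x) x 220 (its y) x 48 mm high, turned up to 0.3 rad; origin: centre of the underside, front along -x. The lever's slot runs along its y at x = -0.030, with a white mark in front of each of five notches. Behind it a black lamp barrel lies along y (axis at x = +0.034, its top 87 mm above the table), with a snout at the +y end.
- lever_tab (a point): Centre of the lever's upright red and black thumb tab, 71 mm above the table: tab 15 mm thick along the travel, 36 mm wide across it, 54 to 88 mm above the table. Axes as the lamp's. The lever slides freely in the parking run; some 5 N push it out of a notch, and past the crest half-way it jumps ahead of the finger by up to 11 mm into the next notch and stays.
- filter_lever (a joint): Travel of the lever along the lamp's +y, in m. 0 = stop at the parked (-y) end, tab centre at lamp y = -0.063. It starts in the parking run, at 0 to 0.015. A sprung ball then clicks into five notches 22 mm apart: first 0.038, second 0.060, third 0.082, then 0.104, 0.126; end stop 0.128. The lever cannot lift or tilt.
- tray_a: Brown card sample tray 62 x 62 x 20 mm, loose on the table beyond the lamp's +y end under the snout; origin at the centre of its underside.
- rock_a: Reddish rock 34 x 39 x 33 mm lying in that tray; origin under it.
- pot: White screw-cap pot, 34 mm across, 50 mm high, loose on the table by the lamp's parked (-y) end; origin at the centre of its underside.
- loupe: Folded loupe 36 x 47 x 11 mm lying on the table off the lamp's +y end; origin at its underside.
- tray_b: Pale card tray 62 x 62 x 20 mm loose behind the lamp; origin at the centre of its underside.
- rock_b: Dark rock 34 x 32 x 28 mm in that tray; origin under it.

How it is judged:
On the way, in this order (a step that is already met when the one before it is completed fails the run):
1. the lever rests in the first notch (value of joint filter_lever between 0.033 and 0.043 m), for 0.2 s.
2. the lever rests in the second notch (value of joint filter_lever between 0.055 and 0.065 m), for 0.2 s.
3. the lever rests in the third notch (value of joint filter_lever between 0.077 and 0.087 m), for 0.2 s.
At the end, for the whole second after the job is handed in: the lever rests in the third notch, within 4 mm of 0.082 m, having rested at least 0.2 s within 5 mm of the first and second notch on the way (value of joint filter_lever between 0.078 and 0.086 m and velocity of joint filter_lever between -0.01 and 0.01 m/s); the robot touches nothing.
It fails at once if the lever runs past the third notch by more than 7 mm (value of joint filter_lever above 0.089 m).
It fails at once if the tab is pinched: the fingers press on two opposite sides of it at once ((contact force between the fingers and filter_lever_c0 above 1 N and contact force between the fingers and filter_lever_c2 above 1 N) or (contact force between the fingers and filter_lever_c1 above 1 N and contact force between the fingers and filter_lever_c3 above 1 N)).
It fails at once if the sample, its tray, the pot, the loupe, the other tray or its rock is shifted or lifted by more than 10 mm (distance of any of tray_a, rock_a, pot, loupe, tray_b, rock_b from where it was at the start of the episode above 0.01 m).
It also fails if it takes over 48 s, if anything falls off the work surface, if the arm or the gripper's body presses on something with over 40 N, if the wrist force passes 120 N, or if a joint passes its speed limit or range.

### The arm

A 6-joint arm with a two-finger parallel gripper is mounted at the origin on a cart in front of the work surface, level with it; the furniture and walls round the work are solid. World frame = base frame: x ahead of the robot, y to its left, z up, the work surface at z = 0. Lengths are in m, angles in rad, forces in N, time in s.
With the tool pointing down it reaches from about 0.25 to 0.775 m from the base axis. Payload 4 kg.
Tool frame: the origin (TCP) lies between the finger pads; the fingertips stand 25 mm ahead of it and the grasp point (between the pads) lies 6 mm ahead of it (r.tip_reach is the distance from the TCP to the fingertips, in m); x points along the fingers, y is the direction in which the jaws open and shut, and the axes are right-handed (so a half turn about x gives the same grasp; the last joint's range is limited). The gripper opens to 94 mm and grips with 3 to 60 N. Pads are 16 mm wide; open, the fingers measure 119 mm over their backs; the gripper's body (75 mm by 177 mm) begins 78 mm behind the grasp point.
Start: joints at [1.023, 0.087, 1.371, -0, 1.684, -0.103], TCP at [0.237, 0.496, 0.231] pointing down, gripper open.
Joint ranges: [-3.1, 3.1], [-0.76, 2.03], [0.27, 2.55], [-1.08, 4.22], [0.17, 2.65], [-2.57, 2.57]. Speed limits (rad/s): [2.79, 2.79, 3.14, 3.14, 3.14, 3.14].

### API

Orientations are given as a unit quaternion [w, x, y, z].
In Python, from rig import observe, imaging, r gives the robot as it stands.
- The arm moves only by the tool jog_arm, never from a script. Its argument "targets" is a list of rows, each a list of 4 numbers: the shift along the tool's x, y, z in m, then the turn about the tool's x in rad. In form: [[dx, dy, dz, spin], ...]. A call has 1 to 12 rows; each row is the pose to reach, as a shift and turn from the pose commanded when the call began, along the tool's axes at that moment; what a row does not reach only later rows make up. A row lasts 1/10 s, in which the tool goes at most 50 mm and 8.59 degrees, less where a joint would pass 70% of its speed; a pose out of reach is approached as far as the arm can. A call with a gripper value outside its range is refused whole. "gripper" is the closure, from 0 (fully open) to 1 (shut), set as the call begins (left out, the last holds). The fingers move at their own pace and stop on an object; "force" is the grip in N (left out, the last holds). Time passes only in rows, so rows that repeat a pose let the fingers close. It gives the time, the measured TCP pose, the force and the opening at its end, in the units of the state.
- observe(): the state, without advancing time (a new reading comes with each control period).
- imaging.snapshot(name): name is "scene" or "top" or "wrist"; returns the picture (480x640x3 uint8, blue, green, red); there is no depth.
- imaging.camera_params(name): a dict with "mtx" (3x3 intrinsics, pixels), "rvec" (rotation vector, rad) and "tvec" (3), from world to camera coordinates, as OpenCV has them. Camera axes: x right, y down, z forward; pixel columns grow to the right and rows downward; lengths in m; the calibration is good to about 2 mm. A picture is of the moment at which its call begins: read the wrist's pose just before it. camera_params takes no time and is no camera call; for the wrist camera it gives the pose at the moment of the call.
- r.finish_job(): hands the job in, once; it reports no verdict.
The state is a dict: "time": time; "joints": joint angles; "joint_velocities": joint speeds; "joint_efforts": joint torques, N m; "tool_pos": TCP position; "orientation": TCP orientation; "ft_force": force on the tool from outside, world axes, zero at the start; "ft_torque": the same for the moment, N m; "opening": finger opening in m.
Only numpy, scipy, OpenCV 4.12 (cv2) and the standard library are available. Lean on these libraries where they do the work, as an engineer would, in place of code of your own. Each camera call takes 0.05 s, during which the arm holds its last target. There are 200 camera calls.

## Working session

There is one attempt and no reset: what is moved stays moved. The work goes in short steps, Python scripts to look and compute and a tool call to move; the robot and the scene stay as the last step left them, time stands still between calls to the robot, and variables do not carry over. Pictures are saved under pics/ and viewed, about 8 in all and at most 12, crops included, and the job is handed in when it is done.

Besides the shell and the picture viewer there is one more tool, called after "Call:" as a command line: name --pt "numbers of a row" for each row, then --argument value for the rest. jog_arm: Moves the arm, as the interface text tells. Its arguments: {"type":"object","properties":{"targets":{"type":"array","items":{"type":"array","items":{"type":"number"}}},"gripper":{"type":"number"},"force":{"type":"number"}},"required":["targets"]}

```bash
mkdir -p pics; python3 - <<'E'
from rig import observe, imaging, r
import cv2, numpy as np
s=observe();print(s['time'],s['tool_pos'],s['orientation'],s['opening'],r.tip_reach)
for n in("scene","top"):
    cv2.imwrite(f"pics/{n}0.png",imaging.snapshot(n)); p=imaging.camera_params(n)
    print(n,{k:np.round(v,4).tolist() for k,v in p.items()})
E
```

```text
0.0 [0.23642064 0.49605372 0.22931835] [ 0.68945809  0.1552333   0.68992129 -0.1567124 ] 0.09380507046952455 0.025
scene {'mtx': [[573.269, 0.0, 320.5953], [0.0, 573.269, 237.9329], [0.0, 0.0, 1.0]], 'rvec': [2.0721, -0.6801, 0.3391], 'tvec': [-0.5802, 0.2451, 0.7021]}
top {'mtx': [[441.3182, 0.0, 321.876], [0.0, 441.3182, 239.3673], [0.0, 0.0, 1.0]], 'rvec': [2.1334, -2.1464, 0.1818], 'tvec': [-0.1128, 0.6297, 0.8309]}
```

View pics/scene0.png

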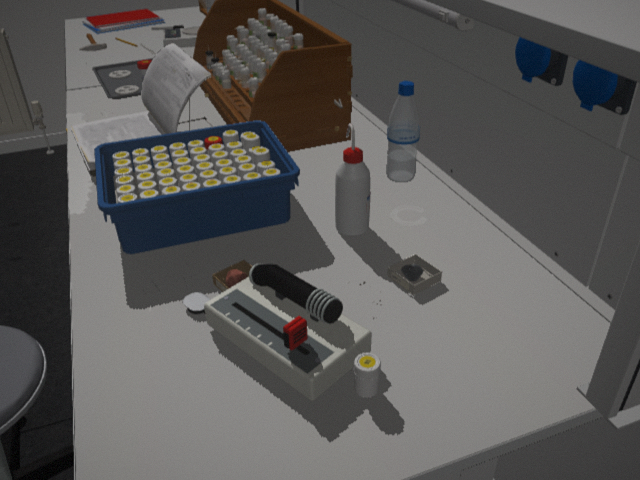

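View pics/top0.png

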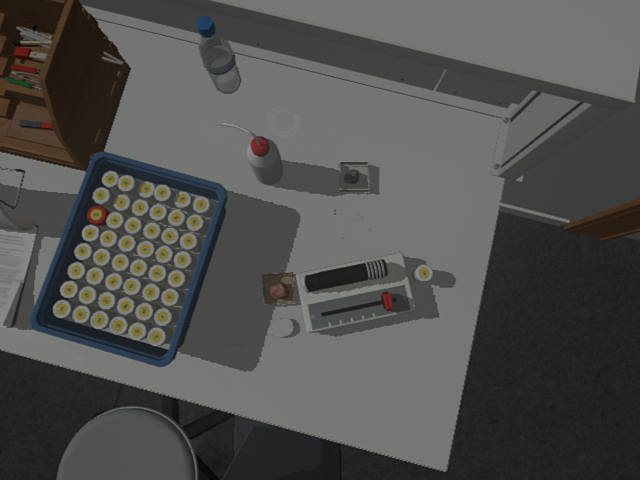

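The lamp is at about (355,293) in the top view and its red tab at (389,301). The tab is at (295,332) in the scene view. The pot stands close to the -y end, at (424,273) in the top view.

```bash
cat > h.py <<'E'
from rig import observe, imaging, r
import cv2, numpy as np
from scipy.spatial.transform import Rotation as Ro
def ray(p,uv):
    R=cv2.Rodrigues(np.array(p['rvec'],float))[0];t=np.array(p['tvec'],float).ravel();K=np.array(p['mtx'])
    d=R.T@np.linalg.inv(K)@np.array([uv[0],uv[1],1.]);return -R.T@t,d
def onz(p,uv,z):
    c,d=ray(p,uv);return c+d*(z-c[2])/d[2]
def two(p,a,q,b):
    c,d=ray(p,a);e,f=ray(q,b)
    s=np.linalg.lstsq(np.c_[d,-f],e-c,rcond=None)[0];x,y=c+s[0]*d,e+s[1]*f
    return (x+y)/2,np.linalg.norm(x-y)
def red(im):
    h=cv2.cvtColor(im,cv2.COLOR_BGR2HSV)
    return (((h[...,0]<8)|(h[...,0]>172))&(h[...,1]>170)&(h[...,2]>70)).astype(np.uint8)
E
python3 - <<'E'
from h import *
P={n:imaging.camera_params(n) for n in("scene","top")}
I={n:cv2.imread(f"pics/{n}0.png") for n in P}
box={"scene":(270,305,320,360),"top":(370,285,405,320)}
C={}
for n,(a,b,c,d) in box.items():
    m=red(I[n])[b:d,a:c]; M=cv2.moments(m,True);C[n]=(a+M['m10']/M['m00'],b+M['m01']/M['m00'])
    x=cv2.boundingRect(m);print(n,C[n],M['m00'],x[0]+a,x[1]+b,x[2:])
print('tab',two(P['scene'],C['scene'],P['top'],C['top']),onz(P['top'],C['top'],.088))
c=I['top'][240:345,250:450];cv2.imwrite('pics/topc.png',cv2.resize(c,None,fx=4,fy=4,interpolation=cv2.INTER_CUBIC))
c=I['scene'][250:410,180:400];cv2.imwrite('pics/scc.png',cv2.resize(c,None,fx=3.6,fy=3.6,interpolation=cv2.INTER_CUBIC))
E
```

```text
scene (293.6394230769231, 326.40384615384613) 208.0 284 316 (22, 34)
top (387.3440860215054, 300.752688172043) 93.0 382 293 (11, 16)
tab (array([ 0.50442422, -0.23866449,  0.08088557]), np.float64(0.0033063875068780695)) [ 0.5057348  -0.23832883  0.088     ]
```

View pics/topc.png

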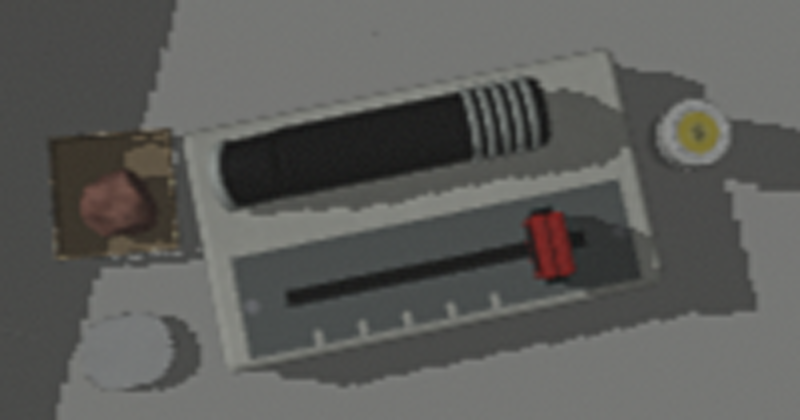

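View pics/scc.png

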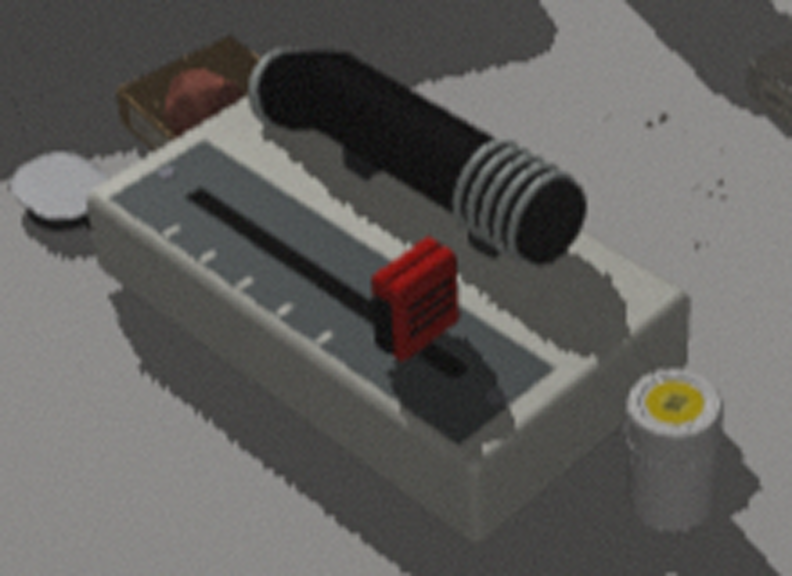

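```bash
python3 - <<'E'
from h import *
p=imaging.camera_params("top")
f=lambda u,z:onz(p,((u[0]+.5)/4-.5+250,(u[1]+.5)/4-.5+240),z)
c=[f(u,.048) for u in [(188,138),(605,50),(658,275),(232,368)]]
for a,b in((0,1),(1,2),(2,3),(3,0)):print(np.linalg.norm(c[a]-c[b]), np.arctan2(*(c[a]-c[b])[1::-1]))
cen=np.mean(c,0);print('cen',cen)
yv=(c[0]-c[1])+(c[3]-c[2]);xv=(c[0]-c[3])+(c[1]-c[2])
ty=np.arctan2(-yv[0],yv[1]);tx=np.arctan2(xv[1],xv[0]);print('yaw',ty,tx)
mk=[f(u,.048) for u in [(318,338),(362,327),(406,318),(451,309),(495,299)]]
m=mk[0]-mk[-1];print('mark yaw',np.arctan2(-m[0],m[1]),np.linalg.norm(m))
th=np.arctan2(-m[0]-yv[0],m[1]+yv[1]);R=np.array([[np.cos(th),-np.sin(th)],[np.sin(th),np.cos(th)]])
print('th',th)
L=lambda w:R.T@(w[:2]-cen[:2])
print([L(k).round(4) for k in mk])
# tab top corners (z .088)
for u in [(527,212),(563,210),(575,277),(540,281),(551,246)]:print('tab',f(u,.088).round(4),L(f(u,.088)).round(4))
print('tab2',L(np.array([.5044,-.2387])))
s=observe();T=Ro.from_quat(np.roll(s['orientation'],-1)).as_matrix();print(T.round(3))
print('jaw yaw',np.arctan2(T[1,1],T[0,1]))
E
```

```text
0.21276031155858943 1.7732758787153695
0.1135192010634519 0.1954977671698078
0.21324904776876047 -1.366662382442725
0.11387643704573241 -2.950362413790686
cen [ 0.52570099 -0.18125014  0.048     ]
yaw 0.2033076971315191 0.19336065136069094
mark yaw 0.20628178984420006 0.08857677143524921
th 0.20381963357612787
[array([-0.0516,  0.0634]), array([-0.051 ,  0.0413]), array([-0.0512,  0.0194]), array([-0.0516, -0.0031]), array([-0.0514, -0.0252])]
tab [ 0.5209 -0.2276  0.088 ] [-0.014  -0.0444]
tab [ 0.5218 -0.2445  0.088 ] [-0.0167 -0.0612]
tab [ 0.4906 -0.2492  0.088 ] [-0.0481 -0.0594]
tab [ 0.4889 -0.2327  0.088 ] [-0.0465 -0.043 ]
tab [ 0.505  -0.2384  0.088 ] [-0.0318 -0.0518]
tab2 [-0.03248858 -0.05194912]
[[-0.001  0.43   0.903]
 [-0.002  0.903 -0.43 ]
 [-1.    -0.002 -0.   ]]
jaw yaw 1.1260258854859286
```

The lamp pose is consistent across the checks: yaw 0.204, and the marks fall at the expected lamp y to within 0.2 mm. The lever reads about 0.011. I'll move above the gap behind the tab with the fingers shut and the jaw axis along lamp x.

Call:
jog_arm --pt "0 -0.5815 0.5855 0.922" --pt "0 -0.5815 0.5855 0.922" --pt "0 -0.5815 0.5855 0.922" --pt "0 -0.5815 0.5855 0.922" --pt "0 -0.5815 0.5855 0.922" --pt "0 -0.5815 0.5855 0.922" --pt "0 -0.5815 0.5855 0.922" --pt "0 -0.5815 0.5855 0.922" --pt "0 -0.5815 0.5855 0.922" --pt "0 -0.5815 0.5855 0.922" --pt "0 -0.5815 0.5855 0.922" --pt "0 -0.5815 0.5855 0.922" --gripper 1 --force 20

```text
time: 1.3
tool_pos: [0.439, -0.0704, 0.2302]
orientation: [0.548, 0.447, 0.548, -0.447]
ft_force: [0.2, 0.8, 0.9]
opening: 0.002
```

```bash
cat >> h.py <<'E'
TH=0.2038;CEN=np.array([.5257,-.18125]);RL=np.array([[np.cos(TH),-np.sin(TH)],[np.sin(TH),np.cos(TH)]])
def st(lx=None,ly=None,z=None):
    s=observe();T=Ro.from_quat(np.roll(s['orientation'],-1)).as_matrix();t=np.array(s['tool_pos'])
    l=RL.T@(t[:2]-CEN)
    print('t',s['time'],'lamp',l.round(4),'z',t[2].round(4),'jawyaw',np.arctan2(T[1,1],T[0,1]).round(3),'tilt',T[2].round(3),'F_lamp',(RL.T@np.array(s['ft_force'])[:2]).round(2),'q6',s['joints'][5])
    if lx is not None:
        w=np.r_[CEN+RL@[lx,ly],z]-t;print('delta tool',(T.T@w).round(4))
E
python3 -c "
from h import *
st(-.0305,-.095,.2)"
```

```text
t 1.3 lamp [-0.0625  0.1261] z 0.2302 jawyaw 0.203 tilt [-1.  0. -0.] F_lamp [0.31 0.74] q6 -0.4904041102151616
delta tool [0.0301 0.032  0.2211]
```

Call:
jog_arm --pt "0 0.032 0.221 0" --pt "0 0.032 0.221 0" --pt "0 0.032 0.221 0" --pt "0 0.032 0.221 0" --pt "0 0.032 0.221 0" --pt "0.03 0.032 0.221 0" --pt "0.06 0.032 0.221 0" --pt "0.06 0.032 0.221 0"

```text
time: 2.1
tool_pos: [0.5124, -0.2769, 0.1643]
orientation: [0.544, 0.446, 0.552, -0.447]
ft_force: [-0.7, 0.2, -1.2]
opening: 0.0006
```

```bash
python3 -c "
from h import *
st(-.0305,-.095,.087)
cv2.imwrite('pics/scene1.png',imaging.snapshot('scene')[230:430,180:440])
cv2.imwrite('pics/scene1.png',cv2.resize(cv2.imread('pics/scene1.png'),None,fx=3,fy=3))"
```

```text
t 2.1 lamp [-0.0324 -0.091 ] z 0.1643 jawyaw 0.203 tilt [-1.    -0.008 -0.008] F_lamp [-0.67  0.38] q6 -0.7961333496963903
delta tool [0.0773 0.0025 0.0047]
```

View pics/scene1.png

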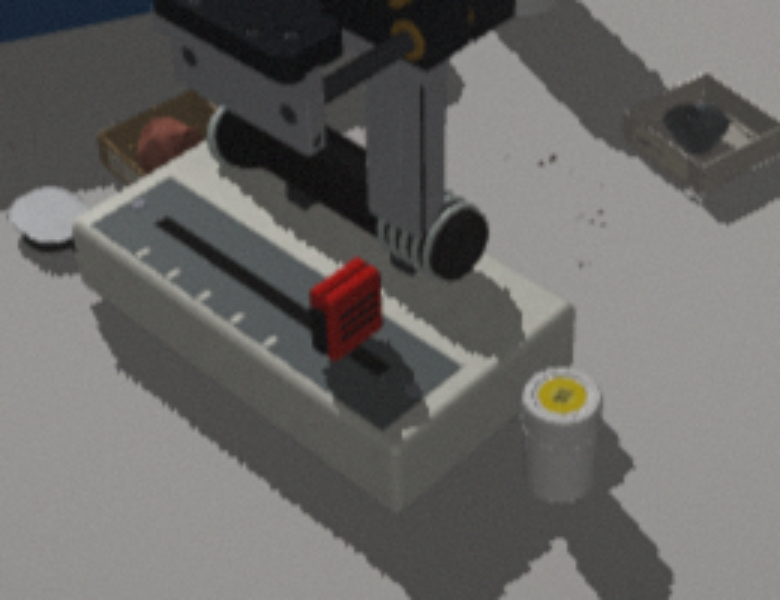

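The shut fingers hang above the gap behind the tab, with the tips at (420,250) in the crop. The tab is still parked at (345,310) and the pot stands clear at (560,430).

Call:
jog_arm --pt "0.03 0.002 0.0 0" --pt "0.06 0.002 0.0 0" --pt "0.075 0.002 0.0 0" --pt "0.075 0.002 0.0 0" --pt "0.075 0.002 0.0 0"

```text
time: 2.65
tool_pos: [0.5179, -0.2783, 0.0972]
orientation: [0.549, 0.447, 0.548, -0.446]
ft_force: [-0.2, -0.5, -0.3]
opening: 0.0006
```

```bash
python3 -c "
from h import *
st(-.0305,-.077,.087)
cv2.imwrite('pics/scene2.png',cv2.resize(imaging.snapshot('scene')[230:430,180:440],None,fx=3,fy=3))"
```

```text
t 2.65 lamp [-0.0273 -0.0934] z 0.0972 jawyaw 0.204 tilt [-1.     0.002  0.002] F_lamp [-0.3  -0.41] q6 -0.7937114616778621
delta tool [ 0.0102 -0.0032 -0.0165]
```

View pics/scene2.png

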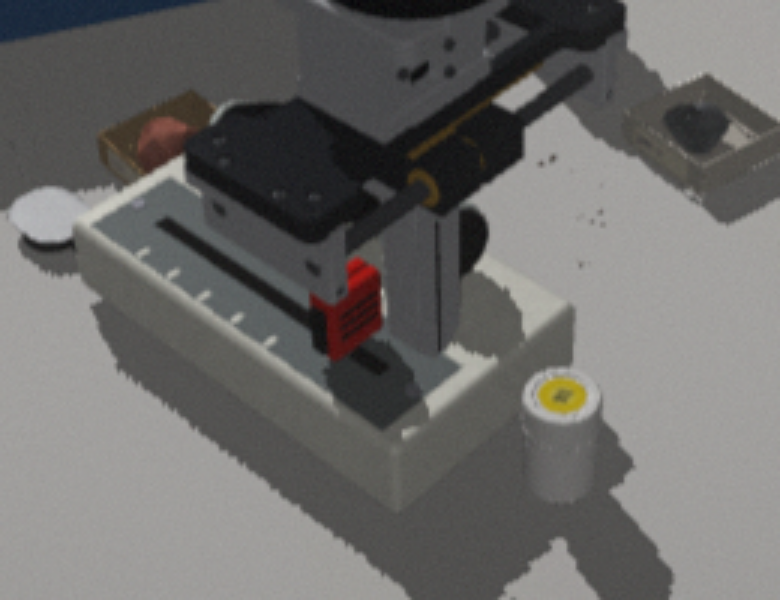

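The fingers are behind the tab, about 25 mm clear, and nothing else is touched. I'll settle lower, then push slowly toward the first notch.

Call:
jog_arm --pt "0.005 -0.003 -0.006 0" --pt "0.007 -0.003 -0.012 0" --pt "0.007 -0.003 -0.016 0" --pt "0.007 -0.003 -0.019 0" --pt "0.007 -0.003 -0.022 0" --pt "0.007 -0.003 -0.025 0" --pt "0.007 -0.003 -0.028 0" --pt "0.007 -0.003 -0.031 0" --pt "0.007 -0.003 -0.034 0" --pt "0.007 -0.003 -0.036 0" --pt "0.007 -0.003 -0.038 0" --pt "0.007 -0.003 -0.038 0"

```text
time: 3.9
tool_pos: [0.5063, -0.2404, 0.0885]
orientation: [0.548, 0.447, 0.549, -0.446]
ft_force: [0.7, 0.1, 1.2]
opening: 0.0
```

```bash
cat >> h.py <<'E'
def tab(n):
    im=imaging.snapshot('top');p=imaging.camera_params('top');m=red(im)[270:325,310:410]
    ys,xs=np.nonzero(m);print('red px',len(xs))
    if len(xs):
        w=onz(p,(310+xs.mean(),270+ys.mean()),.088);print('tab lamp',(RL.T@(w[:2]-CEN)).round(4),'q~',(RL.T@(w[:2]-CEN))[1]+.063)
    im=imaging.snapshot('scene');cv2.imwrite(f'pics/s{n}.png',cv2.resize(im[230:430,180:440],None,fx=3,fy=3))
    m=red(im)[290:370,230:320];ys,xs=np.nonzero(m);print('scene red',len(xs),(230+xs.min(),230+xs.max(),290+ys.max()) if len(xs) else '')
E
python3 -c "
from h import *
st(-.0305,-.05,.087);tab(3);st()"
```

```text
t 3.9 lamp [-0.0309 -0.054 ] z 0.0885 jawyaw 0.204 tilt [-1.     0.    -0.002] F_lamp [ 0.71 -0.02] q6 -0.7496457327476177
delta tool [ 0.0015  0.0004 -0.004 ]
red px 0
scene red 157 (np.int64(275), np.int64(289), np.int64(342))
t 4.0 lamp [-0.0311 -0.0538] z 0.0883 jawyaw 0.204 tilt [-1.    -0.001 -0.002] F_lamp [-0.42 -0.31] q6 -0.749727501940815
```

```bash
cat >> h.py <<'E'
def pix(q):
    p=imaging.camera_params('scene')
    w=np.r_[CEN+RL@[-.048,-.063+q-.0075],.058]
    return cv2.projectPoints(w.reshape(1,3),p['rvec'],p['tvec'],p['mtx'],None)[0].ravel()
E
python3 -c "
from h import *
for q in (0.011,.02,.025,.03,.038,.06,.082): print(q,pix(q).round(1))"
```

```text
0.011 [291.4 348.4]
0.02 [286.4 345.1]
0.025 [283.7 343.2]
0.03 [281.  341.4]
0.038 [276.8 338.6]
0.06 [265.3 330.9]
0.082 [254.2 323.4]
```

View pics/s3.png

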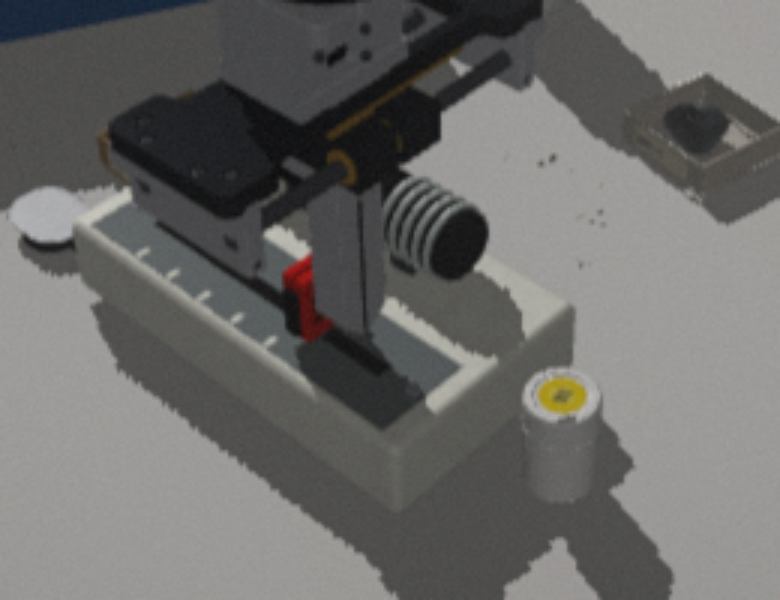

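The fingers touch the tab's rear face, at (330,310) in the crop. The lever reads about 0.026, just before the first notch, so I'll go on in small steps.

Call:
jog_arm --pt "0 0 -0.001 0" --pt "0 0 -0.002 0" --pt "0 0 -0.003 0" --pt "0 0 -0.004 0" --pt "0 0 -0.005 0" --pt "0 0 -0.006 0" --pt "0 0 -0.006 0" --pt "0 0 -0.006 0" --pt "0 0 -0.006 0"

```text
time: 4.9
tool_pos: [0.5053, -0.2353, 0.0885]
orientation: [0.548, 0.447, 0.548, -0.446]
ft_force: [-0.3, 0.1, 0.7]
opening: 0.0004
```

```bash
python3 -c "
from h import *
st();tab(4);st()"
```

```text
t 4.9 lamp [-0.0309 -0.0488] z 0.0885 jawyaw 0.204 tilt [-1.  0. -0.] F_lamp [-0.32  0.15] q6 -0.7417440891158925
red px 0
scene red 201 (np.int64(269), np.int64(283), np.int64(339))
t 5.0 lamp [-0.0309 -0.0489] z 0.0885 jawyaw 0.204 tilt [-1.  0. -0.] F_lamp [-0.37 -0.24] q6 -0.741823590863058
```

The tab's left edge is now at column 269, giving q of about 0.038. The lever has clicked into the first notch, ahead of the finger. Next, toward the crest at 0.049.

Call:
jog_arm --pt "0 0 0 0" --pt "0 0 -0.003 0" --pt "0 0 -0.005 0" --pt "0 0 -0.007 0" --pt "0 0 -0.009 0" --pt "0 0 -0.011 0" --pt "0 0 -0.013 0" --pt "0 0 -0.014 0" --pt "0 0 -0.015 0" --pt "0 0 -0.016 0" --pt "0 0 -0.016 0"

```text
time: 6.1
tool_pos: [0.5019, -0.219, 0.0885]
orientation: [0.548, 0.447, 0.549, -0.446]
ft_force: [-0.1, -0.8, -0.4]
opening: 0.0006
```

```bash
python3 -c "
from h import *
st();tab(5);st()"
```

```text
t 6.1 lamp [-0.0309 -0.0321] z 0.0885 jawyaw 0.204 tilt [-1.     0.    -0.002] F_lamp [-0.26 -0.71] q6 -0.7200866706443343
red px 0
scene red 147 (np.int64(264), np.int64(278), np.int64(335))
t 6.2 lamp [-0.0309 -0.032 ] z 0.0885 jawyaw 0.204 tilt [-1.     0.    -0.002] F_lamp [0.36 0.83] q6 -0.720145535388818
```

Call:
jog_arm --pt "0 0 -0.001 0" --pt "0 0 -0.002 0" --pt "0 0 -0.003 0" --pt "0 0 -0.004 0" --pt "0 0 -0.004 0" --pt "0 0 -0.004 0" --pt "0 0 -0.004 0"

```text
time: 6.9
tool_pos: [0.5011, -0.2155, 0.0884]
orientation: [0.548, 0.447, 0.549, -0.446]
ft_force: [0.6, -0.0, 0.3]
opening: 0.0006
```

```bash
python3 -c "
from h import *
st();tab(6);st()"
```

```text
t 6.9 lamp [-0.0311 -0.0286] z 0.0884 jawyaw 0.204 tilt [-1.    -0.    -0.001] F_lamp [ 0.55 -0.15] q6 -0.7145393413061497
red px 0
scene red 150 (np.int64(261), np.int64(275), np.int64(333))
t 7.0 lamp [-0.031  -0.0287] z 0.0884 jawyaw 0.204 tilt [-1. -0. -0.] F_lamp [0.29 0.79] q6 -0.7145398430382749
```

View pics/s6.png

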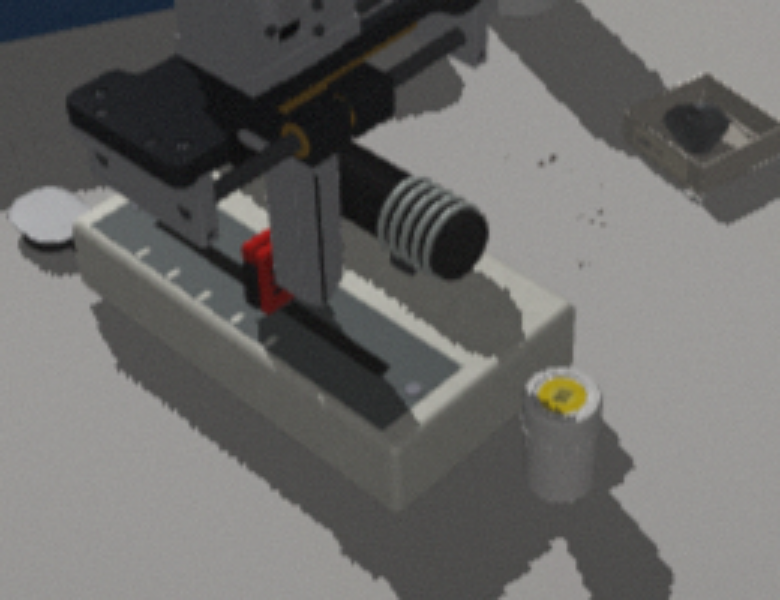

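The finger is still touching the tab, at (265,275) in the crop, and the lever is around the crest. I'll creep on.

Call:
jog_arm --pt "0 0 -0.0005 0" --pt "0 0 -0.001 0" --pt "0 0 -0.0015 0" --pt "0 0 -0.0015 0" --pt "0 0 -0.0015 0" --pt "0 0 -0.0015 0"

```text
time: 7.6
tool_pos: [0.5009, -0.2143, 0.0885]
orientation: [0.548, 0.447, 0.548, -0.446]
ft_force: [0.4, 0.6, 0.6]
opening: 0.0008
```

```bash
python3 -c "
from h import *
st();tab(7);st()"
```

```text
t 7.6 lamp [-0.031  -0.0274] z 0.0885 jawyaw 0.204 tilt [-1.  0. -0.] F_lamp [0.56 0.55] q6 -0.7124347527756922
red px 0
scene red 145 (np.int64(261), np.int64(275), np.int64(333))
t 7.7 lamp [-0.031  -0.0274] z 0.0885 jawyaw 0.204 tilt [-1.  0. -0.] F_lamp [-0.29  0.09] q6 -0.7124384868603544
```

Call:
jog_arm --pt "0 0 -0.0005 0" --pt "0 0 -0.001 0" --pt "0 0 -0.0015 0" --pt "0 0 -0.002 0" --pt "0 0 -0.002 0" --pt "0 0 -0.002 0" --pt "0 0 -0.002 0"

```text
time: 8.4
tool_pos: [0.5005, -0.2124, 0.0885]
orientation: [0.548, 0.447, 0.548, -0.446]
ft_force: [0.9, -0.2, 0.2]
opening: 0.0005
```

```bash
cat >> h.py <<'E'
def sub(n):
    # sub-pixel shift of the tab: leftmost red pixel, averaged over the lowest visible rows
    im=cv2.imread(f'pics/s{n}.png');m=red(im)[180:400,150:420]
    ys,xs=np.nonzero(m);b=ys.max();a=ys.min()
    L=[xs[ys==y].min() for y in range(a+15,b-12) if (ys==y).any()]
    print(n,'L',round(150/3+np.mean(L)/3,2),'top',round((a+180)/3,2),'bot',round((b+180)/3,2),'N',len(xs))
E
python3 -c "
from h import *
st();tab(8)
for n in range(3,9): sub(n)"
```

```text
t 8.4 lamp [-0.031  -0.0254] z 0.0885 jawyaw 0.204 tilt [-1.  0. -0.] F_lamp [ 0.79 -0.39] q6 -0.7096746860055927
red px 0
scene red 170 (np.int64(257), np.int64(272), np.int64(331))
3 L 98.86 top 86.0 bot 112.67 N 1291
4 L 92.65 top 79.33 bot 109.33 N 1666
5 L 87.54 top 78.33 bot 105.33 N 1256
6 L 85.3 top 77.0 bot 103.67 N 1258
7 L 85.01 top 77.0 bot 103.33 N 1216
8 L 81.43 top 73.33 bot 101.33 N 1448
```

The left edge moved 21.6 mm from its first-notch position, so q is about 0.060 and the lever sits in the second notch. The second click came at TCP y of about -0.0265. The third is therefore due near -0.0045.

Call:
jog_arm --pt "0 0 0 0" --pt "0 0 -0.003 0" --pt "0 0 -0.005 0" --pt "0 0 -0.007 0" --pt "0 0 -0.009 0" --pt "0 0 -0.011 0" --pt "0 0 -0.013 0" --pt "0 0 -0.015 0" --pt "0 0 -0.016 0" --pt "0 0 -0.017 0" --pt "0 0 -0.018 0" --pt "0 0 -0.018 0"

```text
time: 9.7
tool_pos: [0.4966, -0.194, 0.0885]
orientation: [0.548, 0.447, 0.549, -0.446]
ft_force: [0.7, -0.9, -1.1]
opening: 0.0004
```

```bash
python3 -c "
from h import *
st();tab(9);sub(9)"
```

```text
t 9.7 lamp [-0.0311 -0.0066] z 0.0885 jawyaw 0.204 tilt [-1.    -0.    -0.001] F_lamp [ 0.49 -1.02] q6 -0.683924502483086
red px 0
scene red 137 (np.int64(250), np.int64(265), np.int64(326))
9 L 74.81 top 71.0 bot 96.33 N 1139
```

Call:
jog_arm --pt "0 0 -0.0005 0" --pt "0 0 -0.001 0" --pt "0 0 -0.0015 0" --pt "0 0 -0.002 0" --pt "0 0 -0.002 0" --pt "0 0 -0.002 0" --pt "0 0 -0.002 0"

```text
time: 10.5
tool_pos: [0.4964, -0.1928, 0.0884]
orientation: [0.548, 0.447, 0.548, -0.446]
ft_force: [-1.0, 0.1, -1.3]
opening: 0.0004
```

```bash
python3 -c "
from h import *
st();tab(10);sub(10)"
```

```text
t 10.5 lamp [-0.031  -0.0054] z 0.0884 jawyaw 0.204 tilt [-1. -0. -0.] F_lamp [-0.95  0.35] q6 -0.6809764249717373
red px 0
scene red 133 (np.int64(250), np.int64(264), np.int64(325))
10 L 74.13 top 70.33 bot 95.67 N 1128
```

Not clicked yet: the lever reads about 0.0745 and is still in contact, matching the second notch's behaviour. I'll creep on.

Call:
jog_arm --pt "0 0 -0.0005 0" --pt "0 0 -0.001 0" --pt "0 0 -0.0015 0" --pt "0 0 -0.0015 0" --pt "0 0 -0.0015 0" --pt "0 0 -0.0015 0"

```text
time: 11.2
tool_pos: [0.4961, -0.1913, 0.0885]
orientation: [0.548, 0.447, 0.548, -0.446]
ft_force: [-0.2, 0.3, -0.3]
opening: 0.0005
```

```bash
python3 -c "
from h import *
st();tab(11);sub(11)"
```

```text
t 11.2 lamp [-0.031  -0.0039] z 0.0885 jawyaw 0.204 tilt [-1.  0. -0.] F_lamp [-0.13  0.34] q6 -0.6787584353560222
red px 0
scene red 164 (np.int64(247), np.int64(261), np.int64(323))
11 L 70.54 top 67.0 bot 93.33 N 1364
```

It clicked: the shift from the second notch is 21.6 mm, so q is about 0.082. I'll back off, then lift clear.

Call:
jog_arm --pt "0 0 0 0" --pt "0 0 0 0" --pt "0 0 0.015 0" --pt "0 0 0.03 0" --pt "-0.03 0 0.035 0" --pt "-0.08 0 0.05 0" --pt "-0.12 0 0.1 0" --pt "-0.12 0 0.15 0" --pt "-0.12 0 0.2 0" --pt "-0.12 0 0.2 0" --pt "-0.12 0 0.2 0" --pt "-0.12 0 0.2 0"

```text
time: 12.5
tool_pos: [0.5363, -0.3868, 0.2077]
orientation: [0.548, 0.447, 0.549, -0.446]
ft_force: [-0.5, 1.6, -0.1]
opening: 0.0
```

```bash
python3 -c "
from h import *
st();tab(12);sub(12)
cv2.imwrite('pics/top12.png',cv2.resize(imaging.snapshot('top')[150:345,250:450],None,fx=3,fy=3))"
```

```text
t 12.5 lamp [-0.0312 -0.2035] z 0.2077 jawyaw 0.204 tilt [-1.    -0.001 -0.002] F_lamp [-0.16  1.65] q6 -0.9145443503430581
red px 82
tab lamp [-0.0303  0.0198] q~ 0.08281136247284182
scene red 321 (np.int64(247), np.int64(269), np.int64(323))
12 L 70.48 top 62.67 bot 93.67 N 2786
```

View pics/s12.png

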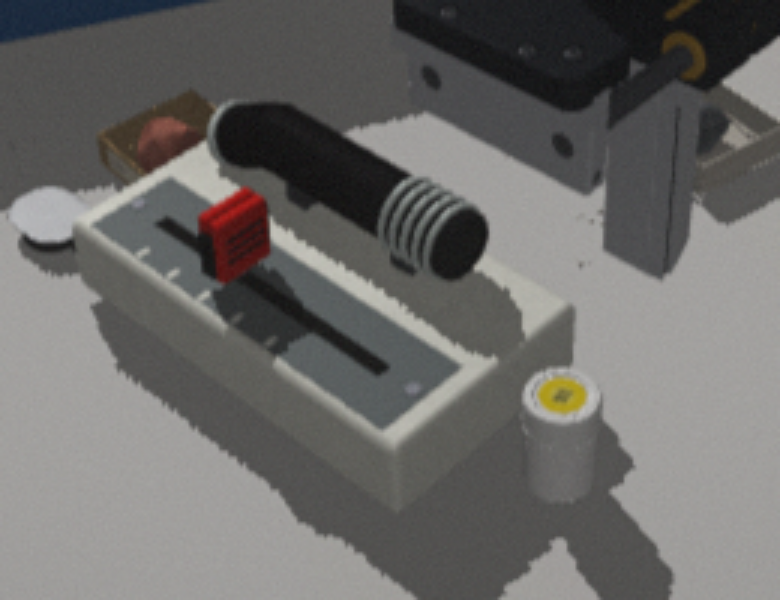

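The tab stands at the third mark, (235,235) in the crop. The top view gives q of about 0.083. The pot, loupe and trays are where they were, and the hand is clear.

```bash
python3 -c "
from rig import r
print(r.finish_job())"
```

```text
the job is handed in; nothing more can be done
None
```

The lever is in the third notch and the job is handed in; no verdict was given. I pushed only the tab's rear face with the fingers shut. The lever clicked into the first, second and third notches and rested at least 0.3 s in each, and I then backed off and lifted clear.

- **Lever position:** the last top view put it at about 0.083 m. The scene view put it at about 0.082 m, and it did not change when the hand retreated.
- **Surroundings:** in the last picture I saw no change in the pot, loupe, sample or trays (tray_b was partly hidden behind the hand). I checked this by eye, not by measurement. The hand ended about 0.2 m from the lever at 12.5 s.
- **Disagreements:**
  - The lever clicked over about 4 mm later than the stated half-way crest, at roughly 0.053 and 0.075 m by my contact estimate. The notch positions themselves agreed.
  - The expected push of about 5 N never showed in the wrist force readings, which stayed within noise, so I judged contact from the images.

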